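# Shut the two tins before sawing

### The arm

A 6-joint arm with a two-finger parallel gripper is mounted at the origin on a cart in front of the work surface, level with it; the furniture and walls round the work are solid. World frame = base frame: x ahead of the robot, y to its left, z up, the work surface at z = 0. Lengths are in m, angles in rad, forces in N, time in s.
With the tool pointing down it reaches from about 0.275 to 0.725 m from the base axis. Payload 15.9 kg.
Tool frame: the origin (TCP) lies on the front face of the gripper's body, between the roots of the fingers; the fingertips stand 73 mm ahead of it and the grasp point (between the pads) lies 54 mm ahead of it; z points along the fingers, y is the line along which they close (so a half turn about z gives the same grasp; the last joint's range is limited). The gripper opens to 85 mm and grips with 20 to 120 N. Pads are 22 mm wide; open, the fingers measure 114 mm over their backs; the gripper's body (76 mm by 85 mm) begins 54 mm behind the grasp point. The pads swing forward as they close: fully open they stand 13 mm farther back than shut.
Start: joints at [-1.302, 0.213, -0.034, 1.323, 0, 1.571], TCP at [0.133, -0.482, 0.304] pointing down, gripper open.
Joint ranges: [-2.98, 2.98], [-0.74, 1.72], [-1.14, 1.35], [-2.1, 2.04], [-1.57, 1.44], [-3.14, 3.14]. Speed limits (rad/s): [1.89, 1.89, 2.39, 2.57, 3.14, 3.14].

### API

Orientations are given as a unit quaternion [x, y, z, w].
In Python, from cell import env, capture, camera_model gives the robot as it stands.
- The arm moves only by the tool arm_command, never from a script. Its argument "steps" is a list of rows, each an object of numbers: "dx", "dy", "dz": the shift along the tool's x, y, z in cm; "wx", "wy", "wz": the turn, a rotation vector about the tool's x, y, z in degrees; "gripper": the opening in per cent of the stroke, from 0 (shut) to 100 (fully open). A call has 1 to 5 rows; each row shifts and turns the commanded pose from where the row before left it, along the tool's axes as they then stand; what a row does not reach is not made up. A row lasts 1/8 s, in which the tool goes at most 62.5 mm and 10.7 degrees, less where a joint would pass 70% of its speed; a pose out of reach is approached as far as the arm can. A call with a gripper value outside its range is refused whole. The fingers move at their own pace and stop on an object; "force" is the grip in N (left out, the last holds). Time passes only in rows, so rows that do not move let the fingers close. It gives the time, the measured TCP pose, the force, the opening and the grip force at its end, in the units of the state.
- env.read_state(): the state, without advancing time (a new reading comes with each control period).
- capture(name): name is "scene" or "top" or "wrist"; returns the picture (480x640x3 uint8, red, green, blue); there is no depth.
- camera_model(name): a dict with "camera_matrix" (3x3 intrinsics, pixels), "extrinsics" (4x4, takes a point from camera to world coordinates); the wrist camera has in their place "T_tool_cam" (4x4, takes a point from camera to tool coordinates, whose origin is the TCP and whose axes are the flange's). Camera axes: x right, y up, looking along -z (the intrinsics and any distortion apply to the point x, -y, -z); pixel columns grow to the right and rows downward; lengths in m; the calibration is good to about 2 mm. A picture is of the moment at which its call begins: read the wrist's pose just before it. camera_model takes no time and is no camera call.
- env.finish_job(): hands the job in; it is judged then, once.
The state is a dict: "time": time; "joints": joint angles; "qvel": joint speeds; "effort": joint torques, N m; "position": TCP position; "tcp_rot": TCP orientation; "force": force on the tool from outside, world axes, zero at the start; "wrist_torque": the same for the moment, N m; "width": opening from 0.0 (shut) to 1.0 (fully open); "grip_force": force on a finger pad.
Only numpy, scipy, OpenCV 4.12 (cv2) and the standard library are available. Lean on these libraries where they do the work, as an engineer would, in place of code of your own. Each camera call takes 0.05 s, during which the arm holds its last target. There are 200 camera calls.

### The job

Sawing is about to start and dust must stay out of the two hinged tins that stand open on the table, the plain sheet-steel box and the red tin. With the fingertips push the lid of each over and down until it is fully shut, without slamming it. Leave the tins standing where they are, do not lift or tip them, and do not disturb the tape roll and the black cap between them.

Things in the scene. Friction and masses are not known exactly. Their poses are not given: they have to be found in the camera images.
- steel_tin: Plain grey sheet-steel box with small steel rods in it; 115 (x) x 158 (y) x 62 mm shut; loose, about 1.4 kg. Origin: centre of its underside; z up, -x its front, turned up to 0.8 rad from facing the robot. The lid is its upper part, a 19 mm deep cap hinged at the back about a line along y at x = +55, z = 43 mm. Shut, the lid's flat top is at z = 62 mm, its free front edge at x = -55 mm.
- steel_tin_lid (a joint): Lid of the sheet-steel box, rad: 0 = fully shut, growing as it opens up and back; 1.57 = its top face upright, facing the tin's own +x; stop at 1.83. Starts between 0.8 and 1.65. The hinge is stiff (about 0.2 N m): the lid stays where it is left; a few newtons near its free edge move it.
- red_tin: Red enamelled tin with a small clasp plate on the lid's front, a chuck key lying in it; 113 (x) x 175 (y) x 68 mm shut; loose, about 1.4 kg. Origin: centre of its underside; z up, -x its front, turned up to 0.8 rad from facing the robot. The lid is its upper part, a 27 mm deep cap hinged at the back about a line along y at x = +55, z = 41 mm. Shut, the lid's flat top is at z = 68 mm, its free front edge at x = -55 mm.
- red_tin_lid (a joint): Lid of the red tin, rad: 0 = fully shut, growing as it opens up and back; 1.57 = its top face upright, facing the tin's own +x; stop at 1.83. Starts between 0.8 and 1.65. The hinge is stiff (about 0.2 N m): the lid stays where it is left; a few newtons near its free edge move it.
- tape_roll: Roll of black tape lying flat between the tins, 61 mm across, 18 mm high. Bystander, leave it alone. Origin: centre of its underside.
- black_cap: Round black plastic cap between the tins, farther back than the tape, 68 mm across, 37 mm high. Bystander, leave it alone. Origin: centre of its underside.
There are look-alikes about, which are no part of the job. There is more than one size of the steel_tin; the one meant has the size given above.

How it is judged:
At the end, for the whole second after the job is handed in: Both lids are shut to within 0.05 rad (about 5 mm at the front edge); both tins stand level and still, within 25 mm of where they stood; tape roll and cap are within 25 mm of where they were (value of joint each of steel_tin_lid, red_tin_lid below 0.05 rad and distance of each of steel_tin, red_tin, tape_roll, black_cap from where it was at the start of the episode below 0.025 m and angle between each of steel_tin, red_tin's own z axis and vertical below 0.05 rad and linear speed of each of steel_tin, red_tin below 0.02 m/s); the robot touches nothing.
It fails at once if a lid is slammed (turns shut faster than 5 rad/s) (velocity of joint any of steel_tin_lid, red_tin_lid below -5 rad/s).
It fails at once if a tin is lifted more than 15 mm or tipped more than 0.2 rad (height (world z) of any of steel_tin, red_tin above 0.015 m or angle between any of steel_tin, red_tin's own z axis and vertical above 0.2 rad).
It fails at once if a bystander is moved more than 25 mm or lifted (distance of any of tape_roll, black_cap from where it was at the start of the episode above 0.025 m or height (world z) of any of tape_roll, black_cap above 0.02 m).
It also fails if it takes over 50 s, if anything falls off the work surface, if the arm or the gripper's body presses on something with over 40 N, if the wrist force passes 120 N, or if a joint passes its speed limit or range.

## Working session

There is one attempt and no reset: what is moved stays moved. The work goes in short steps, Python scripts to look and compute and a tool call to move; the robot and the scene stay as the last step left them, time stands still between calls to the robot, and variables do not carry over. Pictures are saved under pics/ and viewed, at most 10 in all, crops included, and the job is handed in when it is done.

Besides the shell and the picture viewer there is one more tool, called as name([rows], argument=value, ...), one row to a line, values as JSON. arm_command: Moves the arm, as the interface text tells. Its arguments: {"type":"object","properties":{"steps":{"type":"array","items":{"type":"object","properties":{"dx":{"type":"number"},"dy":{"type":"number"},"dz":{"type":"number"},"wx":{"type":"number"},"wy":{"type":"number"},"wz":{"type":"number"},"gripper":{"type":"number"}}}},"force":{"type":"number"}},"required":["steps"]}

```bash
mkdir -p pics
python3 - <<'E'
from cell import env,capture,camera_model
import cv2,numpy as np
for n in ("top","scene"):
    cv2.imwrite(f"pics/{n}1.png",capture(n)[:,:,::-1]); m=camera_model(n); print(n,np.round(m["camera_matrix"],1).tolist(),np.round(m["extrinsics"],3).tolist(),[k for k in m], m.get("distortion"))
s=env.read_state();print(s)
E
```

```text
top [[485.9, 0.0, 317.7], [0.0, 485.9, 245.6], [0.0, 0.0, 1.0]] [[-0.011, 0.993, -0.116, 0.369], [-0.999, -0.015, -0.033, 0.023], [-0.035, 0.115, 0.993, 1.119], [0.0, 0.0, 0.0, 1.0]] ['camera_matrix', 'extrinsics'] None
scene [[593.0, 0.0, 311.0], [0.0, 593.0, 249.2], [0.0, 0.0, 1.0]] [[-0.631, 0.52, -0.575, -0.19], [-0.776, -0.417, 0.474, 0.608], [0.007, 0.746, 0.666, 0.868], [0.0, 0.0, 0.0, 1.0]] ['camera_matrix', 'extrinsics'] None
{'time': 0.1, 'joints': array([-1.30198445e+00,  2.13320195e-01, -3.49795303e-02,  1.32348647e+00,
       -5.53398882e-05,  1.57079762e+00]), 'qvel': array([-1.24636522e-03, -2.75487005e-04,  2.04539813e-03,  1.96666220e-04,
       -1.46631366e-05,  8.00127205e-04]), 'effort': array([-1.69556570e-03, -6.87245035e+01,  4.87809312e+01,  1.22745166e-02,
       -1.56980714e-04, -8.04065934e-06]), 'position': array([ 0.13272056, -0.48183094,  0.30346566]), 'tcp_rot': array([ 9.90981074e-01,  1.34000988e-01, -9.37423638e-05, -4.86760140e-04]), 'force': array([-0.71545839, -0.82215535, -0.39108999]), 'wrist_torque': array([-0.05068488, -0.00219821,  0.06654417]), 'grip_force': 0.0, 'width': 1.002113070676641}
```

View pics/top1.png

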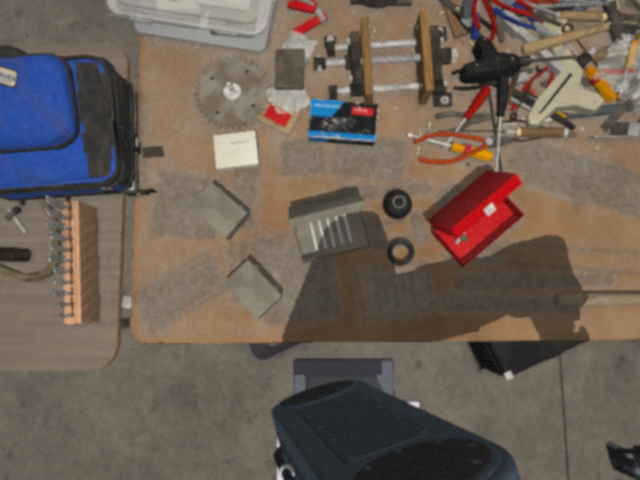

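View pics/scene1.png

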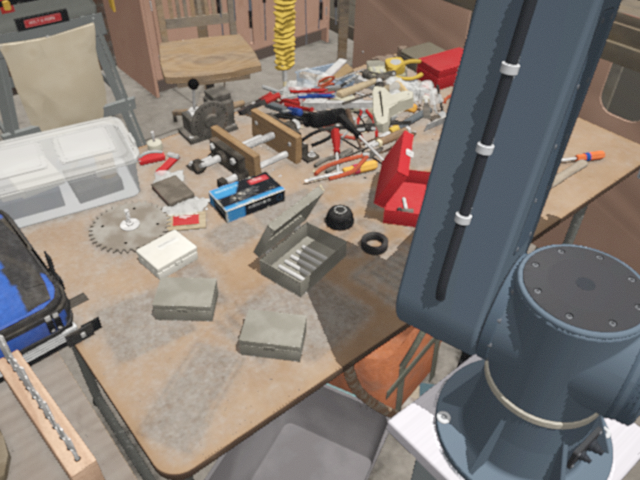

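Candidates: the open box with rods at top (330,225) is steel_tin. The closed plain boxes at (222,209) and (254,287) are look-alikes, because they are shut and smaller. The open red tin at (475,218) is red_tin. The red box at the back in the scene view (442,65) is another look-alike. I'll confirm with an enlarged crop.

Run:
```python
import cv2
im=cv2.imread("pics/top1.png")
a=cv2.resize(im[150:280,275:535],None,fx=3,fy=3,interpolation=cv2.INTER_CUBIC)
cv2.imwrite("pics/crop1.png",a)
im=cv2.imread("pics/scene1.png")
cv2.imwrite("pics/crop2.png",cv2.resize(im[120:300,240:440],None,fx=3,fy=3,interpolation=cv2.INTER_CUBIC))
```

```text
(no output)
```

View pics/crop1.png

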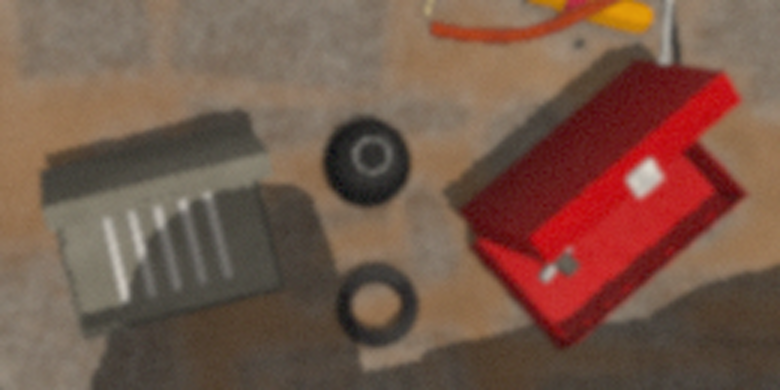

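View pics/crop2.png

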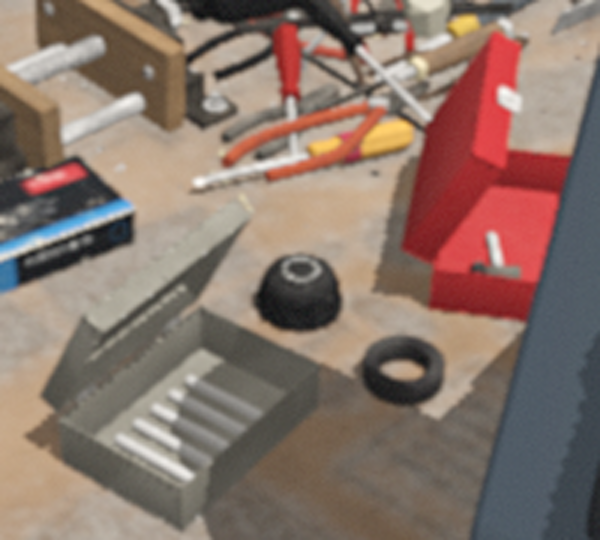

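The crops confirm it: the steel box has rods in it and the red tin has a clasp at crop1 (645,178). The tape is at crop1 (376,305) and the cap at (367,160). Next I fit pose and lid angle from both views and check the overlay.

```bash
cat > fit.py <<'E'
import numpy as np,cv2
from cell import camera_model
from scipy.optimize import least_squares
M={n:camera_model(n) for n in("top","scene")}
def proj(n,P):
    m=M[n];T=np.linalg.inv(np.array(m["extrinsics"]));p=np.atleast_2d(P)@T[:3,:3].T+T[:3,3]
    p=p*[1,-1,-1];q=p@np.array(m["camera_matrix"]).T;return q[:,:2]/q[:,2:]
def corner(k,D,q):
    # k: (lid?, front?, left?, up?)
    L,W,H,hz=D;x,y,yaw,t=q
    lid,f,l,u=k;X=-L/2 if f else L/2;Y=W/2 if l else -W/2
    hx=.055
    if lid:
        dx=X-hx;dz=(H-hz) if u else 0
        X=hx+dx*np.cos(t)+dz*np.sin(t);Z=hz-dx*np.sin(t)+dz*np.cos(t)
    else: Z=hz if u else 0
    c,s=np.cos(yaw),np.sin(yaw)
    return np.array([x+c*X-s*Y,y+s*X+c*Y,Z])
DS=(.115,.158,.062,.043);DR=(.113,.175,.068,.041)
c1=lambda u,v:(275+u/3,150+v/3); c2=lambda u,v:(240+u/3,120+v/3)
S=[("top",(0,1,1,0),c1(84,335)),("top",(0,1,0,0),c1(280,290)),
("top",(1,1,0,1),c1(268,152)),("top",(1,0,0,1),c1(248,112)),("top",(1,0,1,1),c1(48,158)),("top",(1,1,1,1),c1(45,205)),
("scene",(0,0,1,1),c2(60,430)),("scene",(0,1,1,1),c2(185,485)),("scene",(0,1,0,1),c2(318,372)),("scene",(0,0,0,1),c2(203,310)),("scene",(0,1,1,0),c2(185,527)),
("scene",(1,1,1,1),c2(85,320)),("scene",(1,1,0,1),c2(245,198))]
R=[("top",(0,1,1,0),c1(568,348)),("top",(0,1,0,1),c1(745,195)),
("top",(1,0,1,1),c1(460,212)),("top",(1,0,0,1),c1(635,62)),("top",(1,1,0,1),c1(725,72)),("top",(1,1,1,1),c1(530,240)),("top",(1,1,0,0),c1(740,100)),
("scene",(0,1,1,0),c2(530,318)),("scene",(0,0,1,0),c2(432,308))]
def fit(K,D,q0):
    f=lambda q:np.concatenate([proj(n,corner(k,D,q))[0]-p for n,k,p in K])
    r=least_squares(f,q0,loss="soft_l1",f_scale=2);return r.x,f(r.x).reshape(-1,2)
if __name__=="__main__":
    ims={n:cv2.imread(f"pics/{n}1.png") for n in M}
    big={n:cv2.resize(i,None,fx=3,fy=3,interpolation=cv2.INTER_CUBIC) for n,i in ims.items()}
    for K,D,q0 in((S,DS,(.5,0,.2,1.3)),(R,DR,(.5,-.33,-.7,1.2))):
        for t in (.9,1.5):
            q,r=fit(K,D,(*q0[:3],t));print(np.round(q,3),np.round(r,1).tolist())
        for n in M:
            for lid in(0,1):
                g=lambda f,l,u:tuple(int(3*v) for v in proj(n,corner((lid,f,l,u),D,q))[0])
                for u in(0,1):
                    P=[g(1,1,u),g(1,0,u),g(0,0,u),g(0,1,u)];cv2.polylines(big[n],[np.array(P)],1,[(255,255,0),(0,255,0)][lid] if u else (255,0,255),1)
                for f,l in((0,0),(0,1),(1,0),(1,1)):cv2.line(big[n],g(f,l,0),g(f,l,1),(255,255,255),1)
    a=big["top"][440:840,820:1610];b=big["scene"][330:900,720:1320]
    cv2.imwrite("pics/ov_top.png",a);cv2.imwrite("pics/ov_sc.png",b)
    # bystanders
    for nm,p,z in(("tape",c1(376,305),.018),("cap",c1(367,162),.037)):
        r=least_squares(lambda v:proj("top",[v[0],v[1],z])[0]-p,(.5,-.1));print(nm,r.x.round(3))
E
python3 fit.py
```

```text
[0.533 0.031 0.207 1.094] [[-0.8, 0.6], [0.6, 0.6], [1.0, 0.9], [-0.6, 1.1], [-2.6, 1.2], [-0.9, 0.4], [-1.8, -6.9], [-0.5, -0.2], [2.7, -3.2], [-0.9, -4.2], [-0.4, 0.9], [1.3, -3.9], [-0.8, -0.7]]
[0.533 0.031 0.207 1.094] [[-0.8, 0.6], [0.6, 0.6], [1.0, 0.9], [-0.6, 1.1], [-2.6, 1.2], [-0.9, 0.4], [-1.8, -6.9], [-0.5, -0.2], [2.7, -3.2], [-0.9, -4.2], [-0.4, 0.9], [1.3, -3.9], [-0.8, -0.7]]
[ 0.542 -0.301  0.705  1.124] [[-1.7, 2.3], [2.5, 0.1], [-2.1, -0.4], [-2.1, -1.7], [0.3, -1.1], [0.8, -0.1], [1.6, -0.1], [15.2, 2.4], [-1.4, -0.2]]
[ 0.542 -0.301  0.705  1.124] [[-1.7, 2.3], [2.5, 0.1], [-2.1, -0.4], [-2.1, -1.7], [0.3, -1.1], [0.8, -0.1], [1.6, -0.1], [15.2, 2.4], [-1.4, -0.2]]
tape [ 0.48  -0.128]
cap [ 0.586 -0.122]
```

View pics/ov_top.png

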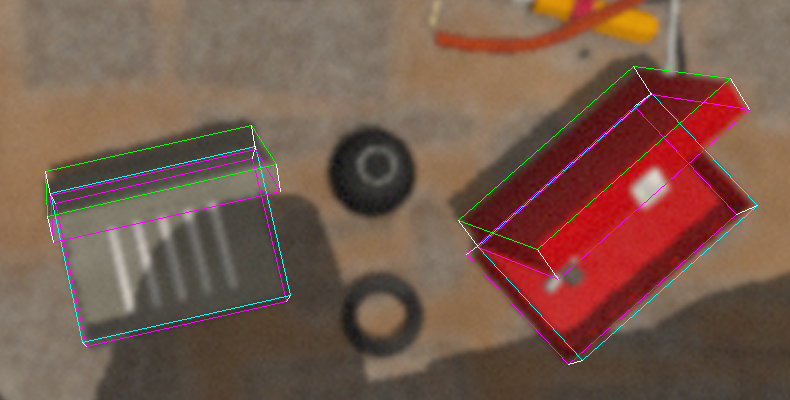

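View pics/ov_sc.png

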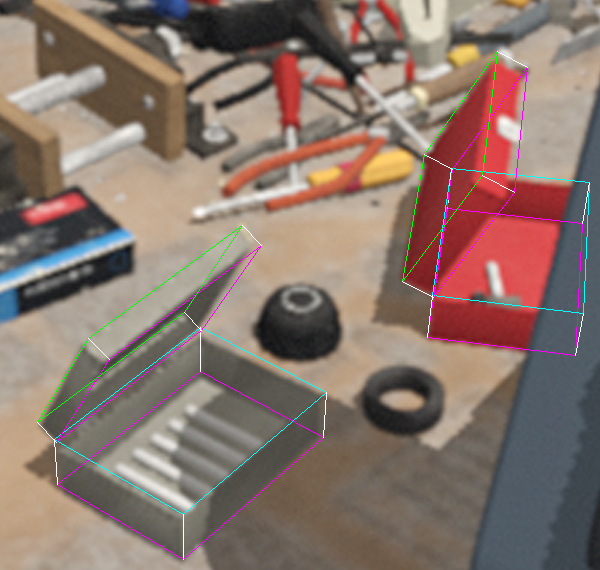

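The overlay matches both tins in both views, to about 3 mm. Steel is at (0.533, 0.031), yaw 0.21, lid 1.09. Red is at (0.542, -0.301), yaw 0.705, lid 1.12. I'll do red first: close the fingers and turn the tool to line up with that tin.

arm_command([
  {"wz": -5,"gripper": 0},
  {"wz": -5,"gripper": 0},
  {"wz": -5,"gripper": 0},
  {"wz": -5,"gripper": 0},
  {"wz": -5,"gripper": 0},
], force=30)

```text
$.steps[0]: bad value
```

```bash
cat > plan.py <<'E'
import numpy as np,sys
from cell import env
from scipy.spatial.transform import Rotation as Ro
T={"red":(.542,-.301,.705,1.12,.041,.027),"steel":(.533,.031,.207,1.09,.043,.019)}
def tip(n,t,d=.09,back=0.,w=.011):
    x,y,yaw,_,hz,h=T[n]
    X=.055-d*np.cos(t)+h*np.sin(t)+w+back; Z=hz+d*np.sin(t)+h*np.cos(t)
    return np.array([x+np.cos(yaw)*X,y+np.sin(yaw)*X,Z])
def deltas(P):
    s=env.read_state();R=Ro.from_quat(s["tcp_rot"]);p=s["position"]+R.apply([0,0,.073])
    print("t",round(s["time"],2),"tip",p.round(4),"yaw",np.arctan2(*R.as_matrix()[[1,0],0]).round(3),"z",R.as_matrix()[:,2].round(3),"F",s["force"].round(1),"w",round(s["width"],2),"q",s["joints"].round(2))
    for q in P:
        print((R.inv().apply(q-p)*100).round(2),"->",q.round(3));p=q
def arc(n,back,hi):
    t0=T[n][3];a=tip(n,t0,back=back);b=a.copy();b[2]=hi
    deltas([b,a]+[tip(n,t) for t in np.linspace(t0,0,11)])
E
python3 -c "
from plan import *
arc('red',.04,.23)"
```

```text
t 0.1 tip [ 0.1327 -0.4818  0.2305] yaw 0.269 z [-0.     0.001 -1.   ] F [-0.7 -0.8 -0.4] w 1.0 q [-1.3   0.21 -0.03  1.32 -0.    1.57]
[ 5.252e+01 -1.041e+01  5.000e-02] -> [ 0.611 -0.242  0.23 ]
[0.   0.01 9.62] -> [ 0.611 -0.242  0.134]
[-3.63  1.69 -0.  ] -> [ 0.581 -0.268  0.134]
[-0.93  0.43  0.22] -> [ 0.573 -0.275  0.132]
[-0.9   0.42  0.34] -> [ 0.566 -0.281  0.128]
[-0.86  0.4   0.45] -> [ 0.558 -0.287  0.124]
[-0.81  0.38  0.55] -> [ 0.551 -0.293  0.118]
[-0.75  0.35  0.65] -> [ 0.545 -0.298  0.112]
[-0.68  0.32  0.74] -> [ 0.539 -0.303  0.104]
[-0.6   0.28  0.82] -> [ 0.534 -0.308  0.096]
[-0.52  0.24  0.88] -> [ 0.53  -0.311  0.087]
[-0.42  0.2   0.94] -> [ 0.526 -0.314  0.078]
[-0.32  0.15  0.99] -> [ 0.524 -0.317  0.068]
```

arm_command([
  {"dx": 0,"dy": 0,"dz": 0,"wx": 0,"wy": 0,"wz": -5,"gripper": 0},
  {"dx": 0,"dy": 0,"dz": 0,"wx": 0,"wy": 0,"wz": -5,"gripper": 0},
  {"dx": 0,"dy": 0,"dz": 0,"wx": 0,"wy": 0,"wz": -5,"gripper": 0},
  {"dx": 0,"dy": 0,"dz": 0,"wx": 0,"wy": 0,"wz": -5,"gripper": 0},
  {"dx": 0,"dy": 0,"dz": 0,"wx": 0,"wy": 0,"wz": -5,"gripper": 0},
], force=30)

```text
time: 0.72
position: [0.1328, -0.4819, 0.3036]
tcp_rot: [0.938, 0.347, 0.0, -0.0]
force: [-0.5, -1.1, 0.2]
width: 0.001
grip_force: 0.0
```

```bash
python3 -c "
from plan import *
arc('red',.04,.23)"
```

```text
t 0.72 tip [ 0.1327 -0.4818  0.2306] yaw 0.708 z [-0.     0.001 -1.   ] F [-0.5 -1.1  0.2] w 0.0 q [-1.3   0.21 -0.03  1.32 -0.    1.13]
[51.96 12.91  0.07] -> [ 0.611 -0.242  0.23 ]
[-0.    0.01  9.62] -> [ 0.611 -0.242  0.134]
[-4.   -0.01 -0.  ] -> [ 0.581 -0.268  0.134]
[-1.03 -0.    0.22] -> [ 0.573 -0.275  0.132]
[-1.   -0.    0.34] -> [ 0.566 -0.281  0.128]
[-0.95 -0.    0.45] -> [ 0.558 -0.287  0.124]
[-0.9  -0.    0.55] -> [ 0.551 -0.293  0.118]
[-0.83 -0.    0.65] -> [ 0.545 -0.298  0.112]
[-0.75 -0.    0.74] -> [ 0.539 -0.303  0.104]
[-0.66 -0.    0.82] -> [ 0.534 -0.308  0.096]
[-0.57 -0.    0.88] -> [ 0.53  -0.311  0.087]
[-0.47 -0.    0.94] -> [ 0.526 -0.314  0.078]
[-0.36 -0.    0.99] -> [ 0.524 -0.317  0.068]
```

arm_command([
  {"dx": 3.7,"dy": 0.9,"dz": 0,"wx": 0,"wy": 0,"wz": 0,"gripper": 0},
  {"dx": 3.7,"dy": 0.9,"dz": 0,"wx": 0,"wy": 0,"wz": 0,"gripper": 0},
  {"dx": 3.7,"dy": 0.9,"dz": 0,"wx": 0,"wy": 0,"wz": 0,"gripper": 0},
  {"dx": 3.7,"dy": 0.9,"dz": 0,"wx": 0,"wy": 0,"wz": 0,"gripper": 0},
  {"dx": 3.7,"dy": 0.9,"dz": 0,"wx": 0,"wy": 0,"wz": 0,"gripper": 0},
])

```text
time: 1.35
position: [0.3038, -0.3956, 0.3037]
tcp_rot: [0.938, 0.345, -0.0, -0.0]
force: [0.3, -1.0, 0.3]
width: 0.003
grip_force: 0.0
```

arm_command([
  {"dx": 3.7,"dy": 0.9,"dz": 0,"wx": 0,"wy": 0,"wz": 0,"gripper": 0},
  {"dx": 3.7,"dy": 0.9,"dz": 0,"wx": 0,"wy": 0,"wz": 0,"gripper": 0},
  {"dx": 3.7,"dy": 0.9,"dz": 0,"wx": 0,"wy": 0,"wz": 0,"gripper": 0},
  {"dx": 3.7,"dy": 0.9,"dz": 0,"wx": 0,"wy": 0,"wz": 0,"gripper": 0},
  {"dx": 3.7,"dy": 0.9,"dz": 0,"wx": 0,"wy": 0,"wz": 0,"gripper": 0},
])

```text
time: 1.98
position: [0.4739, -0.31, 0.3036]
tcp_rot: [0.938, 0.345, -0.0, -0.0]
force: [0.1, -0.8, -0.7]
width: -0.0
grip_force: 0.0
```

arm_command([
  {"dx": 3.7,"dy": 0.9,"dz": 0,"wx": 0,"wy": 0,"wz": 0,"gripper": 0},
  {"dx": 3.7,"dy": 0.9,"dz": 0,"wx": 0,"wy": 0,"wz": 0,"gripper": 0},
  {"dx": 3.7,"dy": 0.9,"dz": 0,"wx": 0,"wy": 0,"wz": 0,"gripper": 0},
  {"dx": 3.7,"dy": 0.9,"dz": 0,"wx": 0,"wy": 0,"wz": 0,"gripper": 0},
  {"dx": 0,"dy": 0,"dz": 0,"wx": 0,"wy": 0,"wz": 0,"gripper": 0},
])

```text
time: 2.6
position: [0.6105, -0.2408, 0.3025]
tcp_rot: [0.938, 0.346, -0.0, -0.001]
force: [0.1, 0.5, -0.4]
width: -0.002
grip_force: 0.0
```

```bash
python3 -c "
from plan import *
arc('red',.04,.23)"
```

```text
t 2.6 tip [ 0.6104 -0.2407  0.2295] yaw 0.707 z [-0.001  0.001 -1.   ] F [ 0.1  0.5 -0.4] w -0.0 q [-0.38  0.56  0.47  1.48  0.    2.06]
[-0.01  0.16 -0.05] -> [ 0.611 -0.242  0.23 ]
[0.   0.01 9.62] -> [ 0.611 -0.242  0.134]
[-4.   -0.01  0.  ] -> [ 0.581 -0.268  0.134]
[-1.03 -0.    0.23] -> [ 0.573 -0.275  0.132]
[-1.   -0.    0.34] -> [ 0.566 -0.281  0.128]
[-0.95 -0.    0.45] -> [ 0.558 -0.287  0.124]
[-0.9  -0.    0.55] -> [ 0.551 -0.293  0.118]
[-0.83 -0.    0.65] -> [ 0.545 -0.298  0.112]
[-0.75 -0.    0.74] -> [ 0.539 -0.303  0.104]
[-0.66 -0.    0.82] -> [ 0.534 -0.308  0.096]
[-0.57 -0.    0.88] -> [ 0.53  -0.311  0.087]
[-0.47  0.    0.94] -> [ 0.526 -0.314  0.078]
[-0.36  0.    0.99] -> [ 0.524 -0.317  0.068]
```

arm_command([
  {"dx": 0,"dy": 0.1,"dz": 2.4,"wx": 0,"wy": 0,"wz": 0,"gripper": 0},
  {"dx": 0,"dy": 0,"dz": 2.4,"wx": 0,"wy": 0,"wz": 0,"gripper": 0},
  {"dx": 0,"dy": 0,"dz": 2.4,"wx": 0,"wy": 0,"wz": 0,"gripper": 0},
  {"dx": 0,"dy": 0,"dz": 2.4,"wx": 0,"wy": 0,"wz": 0,"gripper": 0},
  {"dx": 0,"dy": 0,"dz": 0,"wx": 0,"wy": 0,"wz": 0,"gripper": 0},
])

```text
time: 3.22
position: [0.6081, -0.2431, 0.2063]
tcp_rot: [0.939, 0.345, -0.001, -0.001]
force: [-0.3, 0.7, 0.3]
width: 0.003
grip_force: 0.0
```

arm_command([
  {"dx": -1,"dy": 0,"dz": 0,"wx": 0,"wy": 0,"wz": 0,"gripper": 0},
  {"dx": -1,"dy": 0,"dz": 0,"wx": 0,"wy": 0,"wz": 0,"gripper": 0},
  {"dx": -1,"dy": 0,"dz": 0,"wx": 0,"wy": 0,"wz": 0,"gripper": 0},
  {"dx": -1,"dy": 0,"dz": 0,"wx": 0,"wy": 0,"wz": 0,"gripper": 0},
])

```text
time: 3.72
position: [0.5786, -0.2695, 0.2083]
tcp_rot: [0.939, 0.345, 0.0, 0.0]
force: [1.3, 1.8, -0.4]
width: -0.001
grip_force: 1.0
```

arm_command([
  {"dx": -1,"dy": 0,"dz": 0.2,"wx": 0,"wy": 0,"wz": 0,"gripper": 0},
  {"dx": -1,"dy": 0,"dz": 0.3,"wx": 0,"wy": 0,"wz": 0,"gripper": 0},
])

```text
time: 3.98
position: [0.5634, -0.2823, 0.2028]
tcp_rot: [0.938, 0.345, 0.0, -0.0]
force: [1.7, 1.6, 0.5]
width: -0.002
grip_force: 0.9
```

arm_command([
  {"dx": -0.9,"dy": 0,"dz": 0.5,"wx": 0,"wy": 0,"wz": 0,"gripper": 0},
  {"dx": -0.9,"dy": 0,"dz": 0.6,"wx": 0,"wy": 0,"wz": 0,"gripper": 0},
  {"dx": -0.8,"dy": 0,"dz": 0.6,"wx": 0,"wy": 0,"wz": 0,"gripper": 0},
  {"dx": -0.7,"dy": 0,"dz": 0.7,"wx": 0,"wy": 0,"wz": 0,"gripper": 0},
])

```text
time: 4.47
position: [0.5382, -0.3036, 0.1784]
tcp_rot: [0.939, 0.345, -0.0, -0.0]
force: [-0.9, 0.5, 2.5]
width: -0.004
grip_force: 1.3
```

Run:
```python
from plan import *
from cell import capture
import cv2
deltas([tip('red',t) for t in (.4,.3,.2,.1,0)])
a=capture("top")[150:280,275:535,::-1];b=capture("scene")[120:300,340:440,::-1]
cv2.imwrite("pics/mid.png",cv2.resize(a,None,fx=3,fy=3))
```

```text
t 4.47 tip [ 0.5382 -0.3036  0.1054] yaw 0.705 z [-0. -0. -1.] F [-0.9  0.5  2.5] w -0.0 q [-0.51  0.5   0.06  1.13 -0.    1.92]
[-0.18  0.04  0.45] -> [ 0.537 -0.305  0.101]
[-0.56  0.    0.75] -> [ 0.533 -0.309  0.093]
[-0.48  0.    0.8 ] -> [ 0.529 -0.312  0.085]
[-0.4   0.    0.85] -> [ 0.526 -0.315  0.077]
[-0.31  0.    0.89] -> [ 0.524 -0.317  0.068]
```

View pics/mid.png

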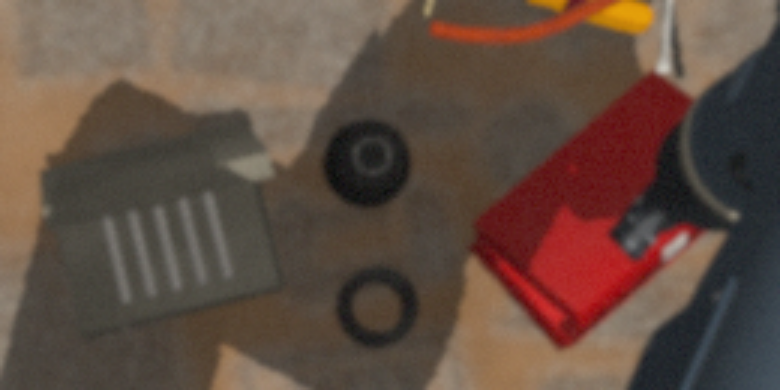

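The red tin's front corner is still at (568,348), so it hasn't shifted, and the lid is at about 0.4 rad. I'll continue.

arm_command([
  {"dx": -0.3,"dy": 0,"dz": 0.6,"wx": 0,"wy": 0,"wz": 0,"gripper": 0},
  {"dx": -0.5,"dy": 0,"dz": 0.8,"wx": 0,"wy": 0,"wz": 0,"gripper": 0},
  {"dx": -0.4,"dy": 0,"dz": 0.8,"wx": 0,"wy": 0,"wz": 0,"gripper": 0},
  {"dx": -0.4,"dy": 0,"dz": 0.8,"wx": 0,"wy": 0,"wz": 0,"gripper": 0},
])

```text
time: 5.08
position: [0.5263, -0.3138, 0.1482]
tcp_rot: [0.939, 0.345, -0.0, -0.0]
force: [0.9, 0.1, 1.3]
width: 0.005
grip_force: 0.8
```

arm_command([
  {"dx": -0.1,"dy": 0,"dz": 0.3,"wx": 0,"wy": 0,"wz": 0,"gripper": 0},
  {"dx": 0,"dy": 0,"dz": 0.3,"wx": 0,"wy": 0,"wz": 0,"gripper": 0},
  {"dx": 0,"dy": 0,"dz": 0,"wx": 0,"wy": 0,"wz": 0,"gripper": 0},
])

```text
time: 5.45
position: [0.5258, -0.3141, 0.1427]
tcp_rot: [0.938, 0.345, -0.0, -0.0]
force: [0.4, 0.6, 0.4]
width: -0.002
grip_force: 0.0
```

arm_command([
  {"dx": 0,"dy": 0,"dz": 0.2,"wx": 0,"wy": 0,"wz": 0,"gripper": 0},
  {"dx": 0,"dy": 0,"dz": 0,"wx": 0,"wy": 0,"wz": 0,"gripper": 0},
])

```text
time: 5.7
position: [0.5259, -0.3143, 0.1412]
tcp_rot: [0.938, 0.345, 0.0, 0.0]
force: [-2.2, -0.0, 4.0]
width: -0.003
grip_force: 2.3
```

arm_command([
  {"dx": 0,"dy": 0,"dz": 0.1,"wx": 0,"wy": 0,"wz": 0,"gripper": 0},
  {"dx": 0,"dy": 0,"dz": 0,"wx": 0,"wy": 0,"wz": 0,"gripper": 0},
])

```text
time: 5.95
position: [0.526, -0.3143, 0.1411]
tcp_rot: [0.938, 0.345, 0.0, 0.0]
force: [-6.5, 2.7, 17.6]
width: -0.004
grip_force: 8.4
```

arm_command([
  {"dx": 0,"dy": 0,"dz": 0.1,"wx": 0,"wy": 0,"wz": 0,"gripper": 0},
  {"dx": 0,"dy": 0,"dz": 0,"wx": 0,"wy": 0,"wz": 0,"gripper": 0},
])

```text
time: 6.2
position: [0.526, -0.3144, 0.1409]
tcp_rot: [0.938, 0.345, 0.001, 0.001]
force: [-9.7, 5.1, 28.4]
width: -0.003
grip_force: 14.4
```

The force rises steeply at tip height 0.068 m, which is exactly the shut height, so the red lid is shut. I'll lift off and turn for the steel tin.

arm_command([
  {"dx": 0,"dy": 0,"dz": -1,"wx": 0,"wy": 0,"wz": 0,"gripper": 0},
  {"dx": 0,"dy": 0,"dz": -4,"wx": 0,"wy": 0,"wz": 0,"gripper": 0},
  {"dx": 0,"dy": 0,"dz": -4,"wx": 0,"wy": 0,"wz": 5.5,"gripper": 0},
  {"dx": 0,"dy": 0,"dz": -4,"wx": 0,"wy": 0,"wz": 5.5,"gripper": 0},
  {"dx": 0,"dy": 0,"dz": -3.5,"wx": 0,"wy": 0,"wz": 5.5,"gripper": 0},
])

```text
time: 6.82
position: [0.5259, -0.3141, 0.3056]
tcp_rot: [0.979, 0.206, 0.0, 0.0]
force: [1.0, -0.2, -0.2]
width: -0.001
grip_force: 0.0
```

arm_command([
  {"dx": 0,"dy": 0,"dz": 0,"wx": 0,"wy": 0,"wz": 6,"gripper": 0},
  {"dx": 0,"dy": 0,"dz": 0,"wx": 0,"wy": 0,"wz": 6,"gripper": 0},
  {"dx": 0,"dy": 0,"dz": 0,"wx": 0,"wy": 0,"wz": 0,"gripper": 0},
])

```text
time: 7.2
position: [0.5259, -0.3142, 0.3039]
tcp_rot: [0.995, 0.104, 0.0, -0.0]
force: [-1.2, 0.1, 0.6]
width: 0.001
grip_force: 0.0
```

```bash
python3 -c "
from plan import *
arc('steel',.035,.23)"
```

```text
t 7.2 tip [ 0.5259 -0.3142  0.2309] yaw 0.208 z [ 0.  0. -1.] F [-1.2  0.1  0.6] w 0.0 q [-0.54  0.46  0.31  1.42  0.    2.39]
[ 15.46 -33.62   0.1 ] -> [0.608 0.047 0.23 ]
[-0.    0.    9.84] -> [0.608 0.047 0.132]
[-3.5 -0.  -0. ] -> [0.573 0.039 0.132]
[-0.95 -0.    0.32] -> [0.564 0.038 0.128]
[-0.91 -0.    0.42] -> [0.555 0.036 0.124]
[-0.86 -0.    0.52] -> [0.547 0.034 0.119]
[-0.8  -0.    0.61] -> [0.539 0.032 0.113]
[-0.72 -0.    0.69] -> [0.532 0.031 0.106]
[-0.64 -0.    0.77] -> [0.526 0.029 0.098]
[-0.56 -0.    0.83] -> [0.52  0.028 0.09 ]
[-0.46 -0.    0.89] -> [0.516 0.027 0.081]
[-0.36 -0.    0.93] -> [0.512 0.027 0.072]
[-0.26 -0.    0.97] -> [0.51  0.026 0.062]
```

arm_command([
  {"dx": 1.7,"dy": -3.7,"dz": 0,"wx": 0,"wy": 0,"wz": 0,"gripper": 0},
  {"dx": 1.7,"dy": -3.7,"dz": 0,"wx": 0,"wy": 0,"wz": 0,"gripper": 0},
  {"dx": 1.7,"dy": -3.7,"dz": 0,"wx": 0,"wy": 0,"wz": 0,"gripper": 0},
  {"dx": 1.7,"dy": -3.7,"dz": 0,"wx": 0,"wy": 0,"wz": 0,"gripper": 0},
  {"dx": 1.7,"dy": -3.7,"dz": 0,"wx": 0,"wy": 0,"wz": 0,"gripper": 0},
])

```text
time: 7.82
position: [0.571, -0.1144, 0.3039]
tcp_rot: [0.994, 0.105, 0.0, -0.0]
force: [-0.2, 0.8, -0.4]
width: 0.001
grip_force: 0.0
```

arm_command([
  {"dx": 1.7,"dy": -3.7,"dz": 0,"wx": 0,"wy": 0,"wz": 0,"gripper": 0},
  {"dx": 1.7,"dy": -3.7,"dz": 0,"wx": 0,"wy": 0,"wz": 0,"gripper": 0},
  {"dx": 1.7,"dy": -3.7,"dz": 0,"wx": 0,"wy": 0,"wz": 0,"gripper": 0},
  {"dx": 1.9,"dy": -4,"dz": 0,"wx": 0,"wy": 0,"wz": 0,"gripper": 0},
  {"dx": 0,"dy": 0,"dz": 0,"wx": 0,"wy": 0,"wz": 0,"gripper": 0},
])

```text
time: 8.45
position: [0.6085, 0.0492, 0.3035]
tcp_rot: [0.994, 0.107, -0.0, -0.0]
force: [1.0, -0.6, -0.4]
width: 0.001
grip_force: 0.0
```

```bash
python3 -c "
from plan import *
arc('steel',.035,.23)" | head -4
```

```text
t 8.45 tip [0.6084 0.0492 0.2305] yaw 0.214 z [-0.  0. -1.] F [ 1.  -0.6 -0.4] w 0.0 q [0.08 0.45 0.3  1.42 0.   3.01]
[-0.14  0.23  0.05] -> [0.608 0.047 0.23 ]
[0.   0.01 9.84] -> [0.608 0.047 0.132]
[-3.5  -0.02  0.  ] -> [0.573 0.039 0.132]
```

arm_command([
  {"dx": 0,"dy": 0,"dz": 2.5,"wx": 0,"wy": 0,"wz": 0,"gripper": 0},
  {"dx": 0,"dy": 0,"dz": 2.5,"wx": 0,"wy": 0,"wz": 0,"gripper": 0},
  {"dx": 0,"dy": 0,"dz": 2.5,"wx": 0,"wy": 0,"wz": 0,"gripper": 0},
  {"dx": 0,"dy": 0,"dz": 2.4,"wx": 0,"wy": 0,"wz": 0,"gripper": 0},
  {"dx": 0,"dy": 0,"dz": 0,"wx": 0,"wy": 0,"wz": 0,"gripper": 0},
])

```text
time: 9.07
position: [0.6072, 0.0458, 0.2035]
tcp_rot: [0.995, 0.104, -0.002, -0.0]
force: [0.3, -0.1, 0.5]
width: 0.002
grip_force: 0.0
```

arm_command([
  {"dx": -0.9,"dy": 0,"dz": 0,"wx": 0,"wy": 0,"wz": 0,"gripper": 0},
  {"dx": -0.9,"dy": 0,"dz": 0,"wx": 0,"wy": 0,"wz": 0,"gripper": 0},
  {"dx": -0.9,"dy": 0,"dz": 0,"wx": 0,"wy": 0,"wz": 0,"gripper": 0},
  {"dx": -0.9,"dy": 0,"dz": 0,"wx": 0,"wy": 0,"wz": 0,"gripper": 0},
])

```text
time: 9.57
position: [0.5725, 0.0389, 0.2054]
tcp_rot: [0.995, 0.104, 0.0, -0.0]
force: [2.6, -0.1, 0.3]
width: -0.001
grip_force: 1.0
```

arm_command([
  {"dx": -1,"dy": 0,"dz": 0.3,"wx": 0,"wy": 0,"wz": 0,"gripper": 0},
  {"dx": -0.9,"dy": 0,"dz": 0.4,"wx": 0,"wy": 0,"wz": 0,"gripper": 0},
])

```text
time: 9.82
position: [0.5539, 0.0349, 0.1979]
tcp_rot: [0.995, 0.104, 0.0, 0.0]
force: [1.8, -0.4, 1.6]
width: -0.001
grip_force: 1.1
```

```bash
python3 -c "
from plan import *
deltas([tip('steel',t) for t in np.linspace(1.09,0,11)[3:]])"
```

```text
t 9.82 tip [0.5539 0.0349 0.1249] yaw 0.208 z [ 0.001 -0.    -1.   ] F [ 1.8 -0.4  1.6] w -0.0 q [ 0.06  0.37 -0.1   1.11 -0.    3.  ]
[-0.72 -0.05  0.59] -> [0.547 0.034 0.119]
[-0.8  -0.    0.61] -> [0.539 0.032 0.113]
[-0.72 -0.    0.69] -> [0.532 0.031 0.106]
[-0.64 -0.    0.77] -> [0.526 0.029 0.098]
[-0.56 -0.    0.83] -> [0.52  0.028 0.09 ]
[-0.46 -0.    0.89] -> [0.516 0.027 0.081]
[-0.36 -0.    0.93] -> [0.512 0.027 0.072]
[-0.26 -0.    0.97] -> [0.51  0.026 0.062]
```

arm_command([
  {"dx": -0.7,"dy": 0,"dz": 0.6,"wx": 0,"wy": 0,"wz": 0,"gripper": 0},
  {"dx": -0.8,"dy": 0,"dz": 0.6,"wx": 0,"wy": 0,"wz": 0,"gripper": 0},
  {"dx": -0.7,"dy": 0,"dz": 0.7,"wx": 0,"wy": 0,"wz": 0,"gripper": 0},
  {"dx": -0.6,"dy": 0,"dz": 0.8,"wx": 0,"wy": 0,"wz": 0,"gripper": 0},
])

```text
time: 10.32
position: [0.5264, 0.0292, 0.1703]
tcp_rot: [0.995, 0.104, -0.0, -0.0]
force: [-0.7, -0.9, 3.0]
width: -0.0
grip_force: 1.3
```

arm_command([
  {"dx": -0.6,"dy": 0,"dz": 0.8,"wx": 0,"wy": 0,"wz": 0,"gripper": 0},
  {"dx": -0.5,"dy": 0,"dz": 0.9,"wx": 0,"wy": 0,"wz": 0,"gripper": 0},
  {"dx": -0.3,"dy": 0,"dz": 0.9,"wx": 0,"wy": 0,"wz": 0,"gripper": 0},
  {"dx": -0.2,"dy": 0,"dz": 0.4,"wx": 0,"wy": 0,"wz": 0,"gripper": 0},
  {"dx": 0,"dy": 0,"dz": 0,"wx": 0,"wy": 0,"wz": 0,"gripper": 0},
])

```text
time: 10.95
position: [0.511, 0.0261, 0.1406]
tcp_rot: [0.995, 0.104, -0.0, -0.0]
force: [0.1, 0.8, -0.9]
width: -0.001
grip_force: 0.0
```

Tip height is 0.0676 m, so 5–6 mm remain.

arm_command([
  {"dx": 0,"dy": 0,"dz": 0.2,"wx": 0,"wy": 0,"wz": 0,"gripper": 0},
  {"dx": 0,"dy": 0,"dz": 0.2,"wx": 0,"wy": 0,"wz": 0,"gripper": 0},
  {"dx": 0,"dy": 0,"dz": 0,"wx": 0,"wy": 0,"wz": 0,"gripper": 0},
])

```text
time: 11.32
position: [0.5113, 0.026, 0.1368]
tcp_rot: [0.995, 0.104, 0.0, -0.0]
force: [-0.4, -0.1, -0.2]
width: -0.001
grip_force: 0.0
```

arm_command([
  {"dx": 0,"dy": 0,"dz": 0.2,"wx": 0,"wy": 0,"wz": 0,"gripper": 0},
  {"dx": 0,"dy": 0,"dz": 0,"wx": 0,"wy": 0,"wz": 0,"gripper": 0},
])

```text
time: 11.58
position: [0.5114, 0.026, 0.1353]
tcp_rot: [0.995, 0.104, 0.0, 0.0]
force: [-3.1, -1.3, 9.4]
width: -0.002
grip_force: 4.9
```

arm_command([
  {"dx": 0,"dy": 0,"dz": 0.1,"wx": 0,"wy": 0,"wz": 0,"gripper": 0},
  {"dx": 0,"dy": 0,"dz": 0,"wx": 0,"wy": 0,"wz": 0,"gripper": 0},
])

```text
time: 11.82
position: [0.5114, 0.026, 0.1351]
tcp_rot: [0.995, 0.104, 0.001, 0.0]
force: [-9.7, -1.4, 26.8]
width: -0.0
grip_force: 13.0
```

The force rises at tip height 0.062 m, the steel tin's shut height. I'll lift off, move right out of the way, and check.

arm_command([
  {"dx": 0,"dy": 0,"dz": -1,"wx": 0,"wy": 0,"wz": 0,"gripper": 0},
  {"dx": 0,"dy": 0,"dz": -4,"wx": 0,"wy": 0,"wz": 0,"gripper": 0},
  {"dx": 0,"dy": 0,"dz": -5,"wx": 0,"wy": 0,"wz": 0,"gripper": 0},
  {"dx": 0,"dy": 0,"dz": -5,"wx": 0,"wy": 0,"wz": 0,"gripper": 0},
  {"dx": 0,"dy": 0,"dz": -3,"wx": 0,"wy": 0,"wz": 0,"gripper": 0},
])

```text
time: 12.45
position: [0.5117, 0.026, 0.3166]
tcp_rot: [0.995, 0.104, 0.001, 0.0]
force: [0.1, 0.1, 0.1]
width: -0.004
grip_force: 0.0
```

arm_command([
  {"dx": -3,"dy": 4,"dz": 0,"wx": 0,"wy": 0,"wz": 0,"gripper": 0},
  {"dx": -3,"dy": 4,"dz": 0,"wx": 0,"wy": 0,"wz": 0,"gripper": 0},
  {"dx": -3,"dy": 4,"dz": 0,"wx": 0,"wy": 0,"wz": 0,"gripper": 0},
  {"dx": -3,"dy": 4,"dz": 0,"wx": 0,"wy": 0,"wz": 0,"gripper": 0},
  {"dx": 0,"dy": 0,"dz": 0,"wx": 0,"wy": 0,"wz": 0,"gripper": 0},
])

```text
time: 13.08
position: [0.4257, -0.1576, 0.3142]
tcp_rot: [0.995, 0.102, 0.0, 0.0]
force: [1.2, 0.4, 0.6]
width: -0.002
grip_force: 0.0
```

Run:
```python
from plan import *
from cell import capture
import cv2
deltas([])
f=lambda i,s:cv2.resize(i[:,:,::-1],None,fx=s,fy=s,interpolation=cv2.INTER_CUBIC)
a=f(capture("top")[150:280,275:535],3);b=f(capture("scene")[150:240,180:440],3)
cv2.imwrite("pics/end.png",np.vstack([a[:330],b]))
```

```text
t 13.07 tip [ 0.4258 -0.1576  0.2412] yaw 0.204 z [ 0.    -0.001 -1.   ] F [1.2 0.4 0.6] w -0.0 q [-0.35  0.12 -0.12  1.33 -0.    2.58]
```

View pics/end.png

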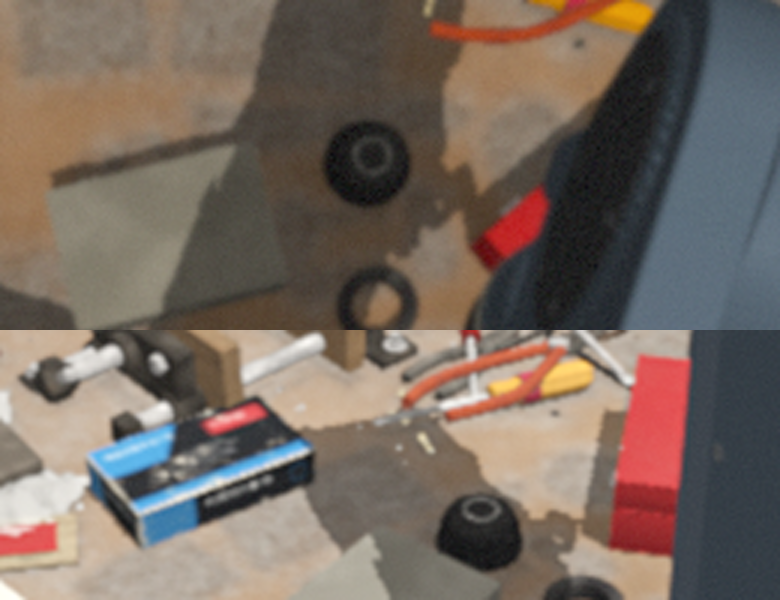

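The steel tin, with corners at (48,190) and (285,290), is shut and in place. The red tin shows a closed box in the scene half at (645,460). The cap (367,162) and tape (376,305) haven't moved, and the arm touches nothing.

```bash
python3 -c "
from cell import env
print(env.finish_job())"
```

```text
the job is handed in; nothing more can be done
None
```

Both lids were pushed fully shut, each confirmed by the force rising at its shut height; the pictures show no movement of the steel tin, tape roll or cap, and the red tin, partly hidden by the arm in the last picture, had not shifted mid-push; I handed the job in at about 13 s, and no verdict was returned.

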